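Tighten the amber bottle's cap until the torque wrench clicks

TASK

Two medicine bottles stand clamped in capping stands, each with a blue-handled click wrench already seated on its cap. Turn the wrench on the amber glass bottle clockwise (seen from above) until the cap is tight and the handle breaks over with a click, stop at once without driving the handle on past the click, then let go so that the handle springs back, leaving the cap tight. Leave the wrench on the white bottle where it is.

Things in the scene. Friction and masses are not known exactly. Their poses are not given: they have to be found in the camera images.
- amber_grip (a point): Middle of the blue handle of the wrench on the AMBER bottle, 125 mm up: a level bar with a yellow end, 22 mm wide, 26 tall, 115 long, to pinch across from above. +x points along it to the turning axis, 160 mm away; z up. It starts on the robot's side of the bottle and circles clockwise seen from above: about 4 N here till the cap is tight, 11 N at the click, then falling to 5 N within 0.2 rad.
- amber_axis (a point): Vertical turning axis of that wrench and cap, at the handle's height (125 mm), in the steel socket (48 mm across; the wrench's head tops it at 140 mm) over the bottle. The bottle is amber glass, 70 mm across, its shoulder seen round the socket, clamped on a grey 130 x 110 mm base plate that is bolted down.
- amber_cap (a joint): Turn of the amber bottle's cap, rad, growing clockwise seen from above (tightening); at 1.0 it is tight and stops dead. Starts between 0.1 and 0.6. Stiff (0.6 N m): stays where it is left, and can be undone by turning back.
- amber_wrench (a joint): Break-over of the amber wrench's handle against its socket, same axis, rad, growing clockwise; it adds to the cap's turn. 0 until the torque reaches 1.8 N m (the click), then it gives way easily, and springs back to 0 when let go. 0.1 to 0.2 is clearly clicked; above 0.30 it is driven too far.
- white_grip (a point): The same point on the look-alike wrench on the WHITE plastic bottle with a green label, the one to be left alone; same sizes and axes. The two stands may have changed places.

How it is judged:
On the way:
1. with the cap tight, the amber wrench breaks over (clicks) (value of joint amber_cap above 0.92 rad and value of joint amber_wrench above 0.06 rad), for 0.05 s.
At the end, for the whole second after the job is handed in: The amber bottle's cap is tight (turned to within 0.12 rad of its stop), its wrench has clicked, been let go and sprung back (break-over under 0.06 rad) and is at rest; the white bottle's wrench is within 20 mm of where it was (value of joint amber_cap above 0.88 rad and value of joint amber_wrench below 0.06 rad and velocity of joint amber_wrench between -0.1 and 0.1 rad/s and distance of white_grip from where it was at the start of the episode below 0.02 m); the robot touches nothing.
It fails at once if the amber wrench was driven on past its click (break-over above 0.30 rad) (value of joint amber_wrench above 0.3 rad).
It fails at once if the white bottle's wrench was moved by more than 20 mm (distance of white_grip from where it was at the start of the episode above 0.02 m).
It also fails if it takes over 42 s, if anything falls off the work surface, if the arm or the gripper's body presses on something with over 40 N, if the wrist force passes 120 N, or if a joint passes its speed limit or range.

ROBOT

A 7-joint arm with a two-finger parallel gripper is mounted at the origin on the work surface. World frame = base frame: x ahead of the robot, y to its left, z up, the work surface at z = 0. Lengths are in m, angles in rad, forces in N, time in s.
With the tool pointing down it reaches from about 0.425 to 0.875 m from the base axis. Payload 9.9 kg.
Tool frame: the origin (TCP) lies at the very end of the fingers, on their centre line; the grasp point (between the pads) lies robot.grasp_offset behind it (robot.grasp_offset is the distance from the TCP to the grasp point, in m); z points along the fingers, y is the line along which they close (so a half turn about z gives the same grasp; the last joint's range is limited). The gripper opens to 85 mm and grips with 20 to 120 N. Pads are 22 mm wide; open, the fingers measure 114 mm over their backs; the gripper's body (76 mm by 85 mm) begins 54 mm behind the grasp point. The pads swing forward as they close: fully open they stand 13 mm farther back than shut.
Start: joints at [1.093, 0.576, 0.025, 1.437, -0.015, 1.129, -0.057], TCP at [0.259, -0.623, 0.231] pointing down, gripper open.
Joint ranges: [-2.76, 2.76], [-0.34, 2.15], [-1.52, 1.57], [0.19, 2.46], [-1.09, 4.23], [0.17, 1.99], [-2.82, 2.82]. Speed limits (rad/s): [2.22, 2.22, 3.01, 3.01, 3.14, 3.14, 3.14].

INTERFACE

Orientations are given as a unit quaternion [x, y, z, w].
In Python, from rig import robot gives the robot as it stands.
- The arm moves only by the tool drive_tool, never from a script. Its argument "increments" is a list that holds one entry, the list of rows, each a list of 6 numbers: the shift along the tool's x, y, z in cm, then the turn, a rotation vector about the tool's x, y, z in degrees. In form: [[[x, y, z, ax, ay, az], ...]]. A call has 1 to 20 rows; each row shifts and turns the commanded pose from where the row before left it, along the tool's axes as they then stand; what a row does not reach is not made up. A row lasts 1/12 s, in which the tool goes at most 41.7 mm and 7.16 degrees, less where a joint would pass 70% of its speed; a pose out of reach is approached as far as the arm can. A call with a gripper value outside its range is refused whole. "claw" is the finger opening in cm, from 0 to 8.54, set as the call begins (left out, the last holds). The fingers move at their own pace and stop on an object; "force" is the grip in N (left out, the last holds). Time passes only in rows, so rows that do not move let the fingers close. It gives the time, the measured TCP pose, the force, the opening and the grip force at its end, in the units of the state.
- robot.get_state(): the state, without advancing time (a new reading comes with each control period).
- robot.grab_frame(name): name is "side" or "top"; returns (picture, depth): 420x560x3 uint8, red, green, blue; 420x560 float32, m along the optical axis (not along the pixel's ray), 0 where there is no reading.
- robot.camera_model(name): a dict with "fx", "fy", "cx", "cy" (pixels), "R" (3x3) and "t" (3): a world point X has camera coordinates R X + t. Camera axes: x right, y down, z forward; pixel columns grow to the right and rows downward; lengths in m; the calibration is good to about 2 mm. A picture is of the moment at which its call begins. camera_model takes no time and is no camera call.
- robot.job_done(): hands the job in; it is judged then, once.
The state is a dict: "time_s": time; "qpos": joint angles; "dq": joint speeds; "tau": joint torques, N m; "eef_pos": TCP position; "tool_rot": TCP orientation; "contact_force": force on the tool from outside, world axes, zero at the start; "wrist_torque": the same for the moment, N m; "gripper_width": opening from 0.0 (shut) to 1.0 (fully open); "grip_force": force on a finger pad.
Only numpy, scipy, OpenCV 4.12 (cv2) and the standard library are available. Lean on these libraries where they do the work, as an engineer would, in place of code of your own. Each camera call takes 0.05 s, during which the arm holds its last target. There are 200 camera calls.

## Working session

There is one attempt and no reset: what is moved stays moved. The work goes in short steps, Python scripts to look and compute and a tool call to move; the robot and the scene stay as the last step left them, time stands still between calls to the robot, and variables do not carry over. Pictures are saved under pics/ and viewed, at most 10 in all, crops included, and the job is handed in when it is done.

Besides the shell and the picture viewer there is one more tool, called after "Call:" as a command line: name --argument value ..., lists and objects as JSON in quotes. drive_tool: Moves the arm, as the interface text tells. Its arguments: {"type":"object","properties":{"increments":{"type":"array","items":{"type":"array","items":{"type":"array","items":{"type":"number"}}}},"claw":{"type":"number"},"force":{"type":"number"}},"required":["increments"]}

```bash
mkdir -p pics
python3 - <<'E'
from rig import robot
import cv2,numpy as np
print(robot.get_state(), robot.grasp_offset)
for n in("top","side"):
    p,d=robot.grab_frame(n); np.savez(f"pics/{n}0.npz",p=p,d=d); cv2.imwrite(f"pics/{n}0.png",p[:,:,::-1]); print(robot.camera_model(n))
E
```

```text
{'time_s': 0.0, 'qpos': array([ 1.0932044 ,  0.57653491,  0.02484762,  1.43791942, -0.01498027,
        1.12897623, -0.0565218 ]), 'dq': array([ 0.00126363, -0.0017875 ,  0.00100025, -0.00155333, -0.00120133,
       -0.001207  , -0.00041863]), 'tau': array([ 1.54792115e-04, -7.65747786e+01,  2.25077190e+00, -2.85959136e+01,
        1.53825211e-02,  1.30337721e-02, -1.83888847e-05]), 'eef_pos': array([ 0.25881709, -0.62292078,  0.23043682]), 'tool_rot': array([ 9.80676472e-01,  1.95634796e-01, -2.13507360e-04, -7.98603390e-04]), 'contact_force': array([0.06290612, 0.32007449, 0.06939992]), 'wrist_torque': array([-0.034713  ,  0.04661051,  0.01647671]), 'grip_force': 0.0, 'gripper_width': 1.001218234488744} 0.0187
{'fx': 500.01153709872057, 'fy': 500.01153709872057, 'cx': 276.65282289063435, 'cy': 212.81151639644736, 'R': array([[ 2.52924311e-02, -9.99680080e-01,  1.72716386e-04],
       [-9.89998992e-01, -2.50714801e-02, -1.38828732e-01],
       [ 1.38788648e-01,  3.34032707e-03, -9.90316391e-01]]), 't': array([-0.07439659,  0.55229556,  1.18328901])}
{'fx': 387.62313607605114, 'fy': 387.62313607605114, 'cx': 275.3189711186313, 'cy': 203.9919228011593, 'R': array([[-0.90849849, -0.41788685, -0.00103383],
       [-0.24338052,  0.53112432, -0.81158665],
       [ 0.33970048, -0.73707363, -0.58423116]]), 't': array([0.44551707, 0.24422139, 0.58904915])}
```

View pics/top0.png

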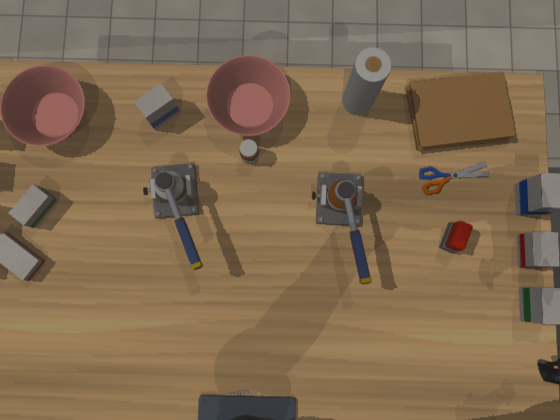

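The top view shows the amber bottle on the right, with its wrench head at about (346,190) and its blue handle from (354,232) to (364,280). The white one is on the left, head (165,181), handle (177,220) to (196,266).

```bash
cat > h.py <<'E'
from rig import robot
import cv2,numpy as np
def world(n,d,mask):
    m=robot.camera_model(n); v,u=np.nonzero(mask&(d>0)); z=d[v,u]
    c=np.c_[(u-m['cx'])/m['fx']*z,(v-m['cy'])/m['fy']*z,z]
    return (c-m['t'])@m['R']
def boxm(x0,x1,y0,y1):
    k=np.zeros((420,560),bool);k[y0:y1,x0:x1]=1;return k
def handle(n,p,d,box,zr=(.10,.15)):
    hsv=cv2.cvtColor(p,cv2.COLOR_RGB2HSV)
    blue=(hsv[...,0]>105)&(hsv[...,0]<130)&(hsv[...,1]>110)
    yel=(hsv[...,0]>20)&(hsv[...,0]<35)&(hsv[...,1]>170)
    X=world(n,d,(blue|yel)&boxm(*box)); X=X[(X[:,2]>zr[0])&(X[:,2]<zr[1])]
    T=X[X[:,2]>np.percentile(X[:,2],60)-.006]
    (cx,cy),(w,h),a=cv2.minAreaRect(T[:,:2].astype(np.float32))
    return np.array([cx,cy]),(w,h),a,np.median(T[:,2]),len(T)
E
python3 - <<'E'
from h import *
f=np.load("pics/top0.npz");p,d=f['p'],f['d']
for nm,b,hb in(("amber",(335,385,215,295),(325,365,172,205)),("white",(165,210,210,275),(150,185,165,200))):
    print(nm,handle("top",p,d,b))
    X=world("top",d,boxm(*hb));X=X[(X[:,2]>.125)&(X[:,2]<.16)]
    print(" head",cv2.minEnclosingCircle(X[:,:2].astype(np.float32)),np.median(X,0),len(X))
E
```

```text
amber (array([ 0.44402766, -0.25124964]), (0.10655651986598969, 0.02221456542611122), 10.665023803710938, np.float64(0.1381121740126216), 96)
 head ((0.5924438238143921, -0.21684439480304718), 0.02932676672935486) [ 0.59513379 -0.21498895  0.1377914 ] 372
white (array([0.46315491, 0.13808095]), (0.107015460729599, 0.021844586357474327), 27.586862564086914, np.float64(0.13745644968952672), 136)
 head ((0.597842812538147, 0.19407182931900024), 0.0369391068816185) [0.60371537 0.19243373 0.13607464] 411
```

View pics/side0.png

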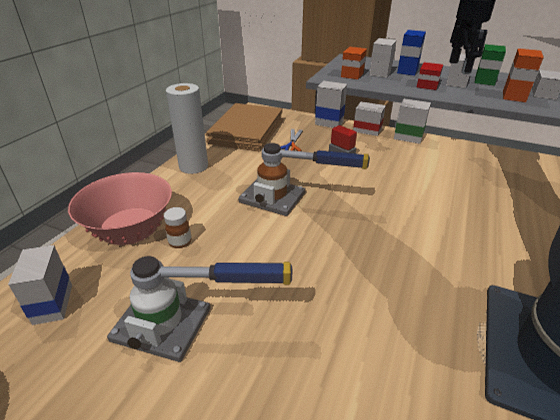

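The side view agrees: the amber stand is the far one, and its handle points to the robot's side. Amber grip is about (0.4425,-0.251), axis about (0.598,-0.216), heading about 12.7°, and the top at 0.138 m matches. I'll move above the handle.

Call:
drive_tool --increments '[[[0, 0, 0, 0, 0, 5], [0, 0, 0, 0, 0, 4.9], [1.86, -2.3, 0, 0, 0, 0], [1.86, -2.3, 0, 0, 0, 0], [1.86, -2.3, 0, 0, 0, 0], [1.86, -2.3, 0, 0, 0, 0], [1.86, -2.3, 0, 0, 0, 0], [1.86, -2.3, 0, 0, 0, 0], [1.86, -2.3, 0, 0, 0, 0], [1.86, -2.3, 0, 0, 0, 0], [1.86, -2.3, 0, 0, 0, 0], [1.86, -2.3, 0, 0, 0, 0], [1.86, -2.3, 0, 0, 0, 0], [1.86, -2.3, 0, 0, 0, 0], [1.86, -2.3, 0, 0, 0, 0], [1.86, -2.3, 0, 0, 0, 0]]]' --claw 8.5 --force 60

```text
time_s: 1.43
eef_pos: [0.4427, -0.2506, 0.2311]
tool_rot: [0.994, 0.11, -0.0, -0.0]
contact_force: [0.3, 0.2, -0.3]
gripper_width: 0.994
grip_force: 0.0
```

Run:
```python
from h import *
from scipy.spatial.transform import Rotation as R
s=robot.get_state();Rm=R.from_quat(s['tool_rot']).as_matrix()
print(s['time_s'],s['eef_pos'],Rm.round(3).tolist(),np.degrees(np.arctan2(Rm[1,0],Rm[0,0])),s['contact_force'])
p,d=robot.grab_frame("side");cv2.imwrite("pics/side1.png",p[:,:,::-1])
f=np.load("pics/side0.npz")
X=world("side",f['d'],boxm(305,375,145,175));
print(handle("side",f['p'],f['d'],(300,375,140,180)))
```

```text
1.4333 [ 0.44271371 -0.25063781  0.23114131] [[0.976, 0.219, -0.0], [0.219, -0.976, 0.0], [-0.0, -0.0, -1.0]] 12.65969614184527 [ 0.32341429  0.23204175 -0.29210693]
(array([ 0.44453895, -0.24538556]), (0.10784929990768433, 0.018592283129692078), 14.525727272033691, np.float64(0.13929400212096843), 228)
```

Call:
drive_tool --increments '[[[0, -0.2, 2.5, 0, 0, 0], [0, 0, 2.5, 0, 0, 0], [0, 0, 2.5, 0, 0, 0], [0, 0, 2.5, 0, 0, 0], [0, 0, 2.4, 0, 0, 0], [0, 0, 0, 0, 0, 0], [0, 0, 0, 0, 0, 0]]]'

```text
time_s: 2.07
eef_pos: [0.4412, -0.2499, 0.1067]
tool_rot: [0.994, 0.11, -0.001, -0.001]
contact_force: [-0.2, 0.3, 0.6]
gripper_width: 0.996
grip_force: 0.0
```

Run:
```python
from h import *
p,d=robot.grab_frame("side");cv2.imwrite("pics/side2.png",cv2.resize(p[90:240,200:420,::-1],None,fx=3,fy=3))
```

```text
(no output)
```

View pics/side2.png

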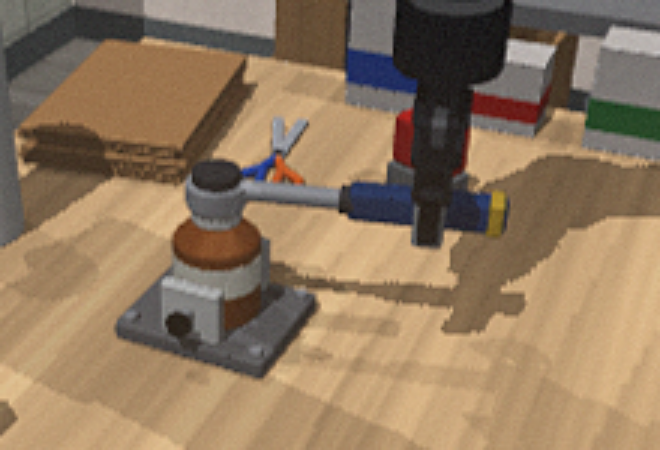

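The fingers straddle the middle of the amber handle, with the near finger at crop pixel (430,220). I'll close them.

Call:
drive_tool --increments '[[[0, 0, 0, 0, 0, 0], [0, 0, 0, 0, 0, 0], [0, 0, 0, 0, 0, 0], [0, 0, 0, 0, 0, 0], [0, 0, 0, 0, 0, 0], [0, 0, 0, 0, 0, 0], [0, 0, 0, 0, 0, 0], [0, 0, 0, 0, 0, 0], [0, 0, 0, 0, 0, 0], [0, 0, 0, 0, 0, 0]]]' --claw 0 --force 60

```text
time_s: 2.95
eef_pos: [0.4422, -0.2502, 0.1079]
tool_rot: [0.994, 0.111, 0.0, 0.0]
contact_force: [-2.1, 0.8, 7.1]
gripper_width: 0.249
grip_force: 58.6
```

Call:
drive_tool --increments '[[[0.01, -0.558, 0, 0, 0, 2], [0.01, -0.558, 0, 0, 0, 2], [0.01, -0.558, 0, 0, 0, 2], [0.01, -0.558, 0, 0, 0, 2], [0, 0, 0, 0, 0, 0]]]'

```text
time_s: 3.37
eef_pos: [0.4386, -0.2273, 0.1079]
tool_rot: [0.999, 0.04, 0.0, -0.0]
contact_force: [-1.9, 2.4, 6.8]
gripper_width: 0.249
grip_force: 58.7
```

```bash
cat > st.py <<'E'
from h import *
from scipy.spatial.transform import Rotation as R
s=robot.get_state();M=R.from_quat(s['tool_rot']).as_matrix();h=np.degrees(np.arctan2(M[1,0],M[0,0]))
a=np.array([.598,-.216]);v=a-s['eef_pos'][:2]
print("t",round(s['time_s'],2),"h",h.round(2),"bearing",np.degrees(np.arctan2(v[1],v[0])).round(2),"r",np.hypot(*v).round(4),"F tool",(M.T@s['contact_force']).round(1),"Mtool",(M.T@s['wrist_torque']).round(2),"gw",s['gripper_width'].round(3),s['eef_pos'].round(4))
E
python3 st.py
```

```text
Traceback (most recent call last):
  File "st.py", line 5, in <module>
    print("t",round(s['time_s'],2),"h",h.round(2),"bearing",np.degrees(np.arctan2(v[1],v[0])).round(2),"r",np.hypot(*v).round(4),"F tool",(M.T@s['contact_force']).round(1),"Mtool",(M.T@s['wrist_torque']).round(2),"gw",s['gripper_width'].round(3),s['eef_pos'].round(4))
                                                                                                                                                                                                                          ^^^^^^^^^^^^^^^^^^^^^^^^
AttributeError: 'float' object has no attribute 'round'
```

```bash
sed -i "s/s\['gripper_width'\].round(3)/s['gripper_width']/" st.py; python3 st.py
python3 - <<'E'
from h import *
p,d=robot.grab_frame("top");print(handle("top",p,d,(325,385,205,295)))
cv2.imwrite("pics/top3.png",cv2.resize(p[150:310,270:430,::-1],None,fx=3,fy=3))
E
```

```text
t 3.37 h 4.6 bearing 4.04 r 0.1598 F tool [-1.7 -2.6 -6.8] Mtool [ 0.53 -0.3   0.16] gw 0.24884280645957843 [ 0.4386 -0.2273  0.1079]
(array([ 0.48913732, -0.21836424]), (0.009427592158317566, 0.01990276575088501), 46.29851531982422, np.float64(0.1377443681874899), 31)
```

View pics/top3.png

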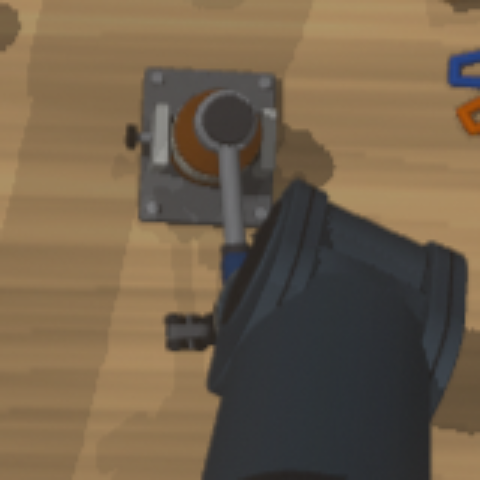

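The handle (blue at crop (235,262)) follows the gripper. Next I'll turn it through the rest of the range that is certainly loose.

Call:
drive_tool --increments '[[[0.01, -0.558, 0, 0, 0, 2], [0.01, -0.558, 0, 0, 0, 2], [0.01, -0.558, 0, 0, 0, 2], [0.01, -0.558, 0, 0, 0, 2], [0.01, -0.558, 0, 0, 0, 2], [0.01, -0.558, 0, 0, 0, 2], [0, 0, 0, 0, 0, 0]]]'

```text
time_s: 4.0
eef_pos: [0.4393, -0.1938, 0.1079]
tool_rot: [0.998, -0.065, -0.0, -0.0]
contact_force: [-2.6, 3.1, 8.6]
gripper_width: 0.248
grip_force: 59.0
```

```bash
python3 st.py
```

```text
t 4.0 h -7.41 bearing -7.98 r 0.1602 F tool [-3.  -2.7 -8.6] Mtool [ 0.46 -0.61  0.18] gw 0.24803519053852877 [ 0.4393 -0.1938  0.1079]
```

Call:
drive_tool --increments '[[[0.005, -0.419, 0, 0, 0, 1.5], [0.005, -0.419, 0, 0, 0, 1.5], [0.005, -0.419, 0, 0, 0, 1.5], [0, 0, 0, 0, 0, 0]]]'

```text
time_s: 4.33
eef_pos: [0.4414, -0.1816, 0.1079]
tool_rot: [0.995, -0.104, -0.0, -0.0]
contact_force: [-2.5, 3.6, 10.3]
gripper_width: 0.245
grip_force: 59.1
```

```bash
python3 st.py
```

```text
t 4.33 h -11.88 bearing -12.4 r 0.1603 F tool [ -3.2  -3.  -10.3] Mtool [ 0.57 -0.63  0.11] gw 0.24546882204128545 [ 0.4414 -0.1816  0.1079]
```

Call:
drive_tool --increments '[[[0.005, -0.419, 0, 0, 0, 1.5], [0.005, -0.419, 0, 0, 0, 1.5], [0, 0, 0, 0, 0, 0]]]'

```text
time_s: 4.58
eef_pos: [0.4433, -0.1734, 0.1079]
tool_rot: [0.992, -0.13, -0.0, -0.0]
contact_force: [-3.1, 4.3, 10.7]
gripper_width: 0.249
grip_force: 59.1
```

```bash
python3 st.py
```

```text
t 4.58 h -14.88 bearing -15.39 r 0.1605 F tool [ -4.1  -3.4 -10.7] Mtool [ 0.58 -0.66  0.11] gw 0.24861651209918287 [ 0.4433 -0.1734  0.1079]
```

Call:
drive_tool --increments '[[[0.005, -0.419, 0, 0, 0, 1.5], [0.005, -0.419, 0, 0, 0, 1.5], [0, 0, 0, 0, 0, 0]]]'

```text
time_s: 4.83
eef_pos: [0.4456, -0.1653, 0.1079]
tool_rot: [0.988, -0.155, -0.0, -0.0]
contact_force: [-2.6, 2.7, 9.8]
gripper_width: 0.251
grip_force: 59.1
```

```bash
python3 st.py
```

```text
t 4.83 h -17.88 bearing -18.39 r 0.1606 F tool [-3.3 -1.7 -9.8] Mtool [ 0.64 -0.72  0.09] gw 0.25087962687943743 [ 0.4456 -0.1653  0.1079]
```

Call:
drive_tool --increments '[[[0.005, -0.419, 0, 0, 0, 1.5], [0.005, -0.419, 0, 0, 0, 1.5], [0, 0, 0, 0, 0, 0]]]'

```text
time_s: 5.08
eef_pos: [0.4484, -0.1574, 0.1079]
tool_rot: [0.983, -0.181, -0.0, -0.0]
contact_force: [-3.6, 4.5, 10.4]
gripper_width: 0.25
grip_force: 59.2
```

```bash
python3 st.py
```

```text
t 5.08 h -20.88 bearing -21.4 r 0.1606 F tool [ -4.9  -2.9 -10.4] Mtool [ 0.51 -0.82  0.05] gw 0.2502980888697896 [ 0.4484 -0.1574  0.1079]
```

Call:
drive_tool --increments '[[[0.005, -0.419, 0, 0, 0, 1.5], [0.005, -0.419, 0, 0, 0, 1.5], [0, 0, 0, 0, 0, 0]]]'

```text
time_s: 5.33
eef_pos: [0.4516, -0.1496, 0.1079]
tool_rot: [0.978, -0.207, -0.0, -0.0]
contact_force: [-3.7, 5.1, 9.6]
gripper_width: 0.243
grip_force: 59.2
```

```bash
python3 st.py
```

```text
t 5.33 h -23.88 bearing -24.4 r 0.1607 F tool [-5.4 -3.2 -9.6] Mtool [ 0.48 -0.79  0.13] gw 0.24323497356712676 [ 0.4516 -0.1496  0.1079]
```

Call:
drive_tool --increments '[[[0.005, -0.419, 0, 0, 0, 1.5], [0.005, -0.419, 0, 0, 0, 1.5], [0, 0, 0, 0, 0, 0]]]'

```text
time_s: 5.58
eef_pos: [0.4552, -0.142, 0.1079]
tool_rot: [0.973, -0.232, -0.0, -0.0]
contact_force: [-4.1, 4.2, 10.6]
gripper_width: 0.247
grip_force: 59.2
```

```bash
python3 st.py
```

```text
t 5.58 h -26.88 bearing -27.39 r 0.1608 F tool [ -5.5  -1.9 -10.6] Mtool [ 0.45 -0.8   0.16] gw 0.24680880822383564 [ 0.4552 -0.142   0.1079]
```

Call:
drive_tool --increments '[[[0.005, -0.419, 0, 0, 0, 1.5], [0.005, -0.419, 0, 0, 0, 1.5], [0, 0, 0, 0, 0, 0]]]'

```text
time_s: 5.83
eef_pos: [0.4592, -0.1346, 0.1079]
tool_rot: [0.966, -0.258, -0.0, -0.0]
contact_force: [-2.1, 4.4, 10.8]
gripper_width: 0.247
grip_force: 59.2
```

```bash
python3 st.py
```

```text
t 5.83 h -29.89 bearing -30.39 r 0.1609 F tool [ -4.   -2.8 -10.8] Mtool [ 0.45 -0.86  0.19] gw 0.24732091153640678 [ 0.4592 -0.1346  0.1079]
```

Call:
drive_tool --increments '[[[0.005, -0.419, 0, 0, 0, 1.5], [0.005, -0.419, 0, 0, 0, 1.5], [0, 0, 0, 0, 0, 0]]]'

```text
time_s: 6.08
eef_pos: [0.4629, -0.1284, 0.1078]
tool_rot: [0.959, -0.283, -0.001, 0.0]
contact_force: [-7.1, -3.3, 11.4]
gripper_width: 0.249
grip_force: 59.9
```

```bash
python3 st.py
```

```text
t 6.08 h -32.87 bearing -32.95 r 0.161 F tool [ -4.2   6.6 -11.3] Mtool [-1.26 -0.71 -0.64] gw 0.2491020624994193 [ 0.4629 -0.1284  0.1078]
```

The tangential force jumped by about 9 N, so the cap has reached its stop. I'll use smaller steps from here.

Call:
drive_tool --increments '[[[0.005, -0.419, 0, 0, 0, 1.5], [0, 0, 0, 0, 0, 0]]]'

```text
time_s: 6.25
eef_pos: [0.4652, -0.1249, 0.1079]
tool_rot: [0.955, -0.295, -0.001, 0.0]
contact_force: [-6.0, -3.1, 12.2]
gripper_width: 0.25
grip_force: 59.9
```

```bash
python3 st.py
```

```text
t 6.25 h -34.35 bearing -34.45 r 0.161 F tool [ -3.2   6.  -12.2] Mtool [-1.19 -0.69 -0.51] gw 0.2499662685710264 [ 0.4652 -0.1249  0.1079]
```

Force is falling while the handle moves, so it is breaking over, about 0.03–0.06 rad so far.

Call:
drive_tool --increments '[[[0.005, -0.419, 0, 0, 0, 1.5], [0.005, -0.419, 0, 0, 0, 1.5], [0, 0, 0, 0, 0, 0]]]'

```text
time_s: 6.5
eef_pos: [0.4702, -0.1178, 0.1078]
tool_rot: [0.947, -0.32, -0.001, 0.0]
contact_force: [-6.9, -2.9, 12.4]
gripper_width: 0.248
grip_force: 59.8
```

```bash
python3 st.py
```

```text
t 6.5 h -37.36 bearing -37.55 r 0.1612 F tool [ -3.7   6.5 -12.3] Mtool [-1.14 -0.72 -0.39] gw 0.24813538767215357 [ 0.4702 -0.1178  0.1078]
```

Call:
drive_tool --increments '[[[0.005, -0.419, 0, 0, 0, 1.5], [0, 0, 0, 0, 0, 0], [0, 0, 0, 0, 0, 0]]]'

```text
time_s: 6.75
eef_pos: [0.4726, -0.1148, 0.1079]
tool_rot: [0.943, -0.332, -0.001, 0.0]
contact_force: [-5.4, -0.4, 10.6]
gripper_width: 0.25
grip_force: 59.8
```

```bash
python3 st.py
```

```text
t 6.75 h -38.8 bearing -38.9 r 0.1612 F tool [ -4.    3.7 -10.6] Mtool [-0.8  -0.74 -0.53] gw 0.24979582136257775 [ 0.4726 -0.1148  0.1079]
```

The force has dropped, so it has clicked, at about 0.12 rad. I'll ease back part of the way and then open.

Call:
drive_tool --increments '[[[0.005, 0.419, 0, 0, 0, -1.5], [0.005, 0.419, 0, 0, 0, -1.5], [0.005, 0.419, 0, 0, 0, -1.5], [0, 0, 0, 0, 0, 0], [0, 0, 0, 0, 0, 0]]]'

```text
time_s: 7.17
eef_pos: [0.4648, -0.1255, 0.1079]
tool_rot: [0.956, -0.295, -0.001, 0.0]
contact_force: [-6.3, -2.2, 10.7]
gripper_width: 0.245
grip_force: 60.1
```

```bash
python3 st.py
```

```text
t 7.17 h -34.29 bearing -34.19 r 0.1611 F tool [ -4.    5.4 -10.7] Mtool [-0.99 -0.68 -0.83] gw 0.2454897362665864 [ 0.4648 -0.1255  0.1079]
```

Call:
drive_tool --increments '[[[0, 0, 0, 0, 0, 0], [0, 0, 0, 0, 0, 0], [0, 0, 0, 0, 0, 0], [0, 0, 0, 0, 0, 0], [0, 0, 0, 0, 0, 0], [0, 0, 0, 0, 0, 0], [0, 0, 0, 0, 0, 0], [0, 0, 0, 0, 0, 0], [0, 0, 0, 0, 0, 0], [0, 0, 0, 0, 0, 0]]]' --claw 8.5

```text
time_s: 8.0
eef_pos: [0.466, -0.1247, 0.1073]
tool_rot: [0.955, -0.295, -0.0, -0.0]
contact_force: [-0.2, -0.4, 0.5]
gripper_width: 0.996
grip_force: 0.0
```

```bash
python3 st.py
```

```text
t 8.0 h -34.33 bearing -34.65 r 0.1605 F tool [ 0.1  0.4 -0.5] Mtool [ 0.01 -0.02 -0.01] gw 0.9963528288236376 [ 0.466  -0.1247  0.1073]
```

Released with no residual force. I'll lift clear, retreat toward the robot's right, and look.

Call:
drive_tool --increments '[[[0, 0, -2, 0, 0, 0], [0, 0, -3, 0, 0, 0], [0, 0, -3, 0, 0, 0], [0, 0, -3, 0, 0, 0], [0, 0, -3, 0, 0, 0], [0, 3, 0, 0, 0, 0], [0, 3, 0, 0, 0, 0], [0, 3, 0, 0, 0, 0], [0, 3, 0, 0, 0, 0], [0, 3, 0, 0, 0, 0], [0, 3, 0, 0, 0, 0], [0, 3, 0, 0, 0, 0], [0, 3, 0, 0, 0, 0], [0, 0, 0, 0, 0, 0], [0, 0, 0, 0, 0, 0]]]'

```text
time_s: 9.25
eef_pos: [0.3294, -0.3241, 0.2474]
tool_rot: [0.955, -0.297, 0.0, 0.0]
contact_force: [-0.2, 0.4, 0.4]
gripper_width: 0.993
grip_force: 0.0
```

```bash
python3 st.py
python3 - <<'E'
from h import *
p,d=robot.grab_frame("top");cv2.imwrite("pics/top4.png",p[:,:,::-1])
print(handle("top",p,d,(275,385,205,275)));print(handle("top",p,d,(165,210,210,275)))
E
```

```text
t 9.25 h -34.56 bearing 21.93 r 0.2895 F tool [-0.4 -0.2 -0.4] Mtool [ 0.03  0.02 -0.01] gw 0.9925240890254159 [ 0.3294 -0.3241  0.2474]
(array([ 0.46165526, -0.1299808 ]), (0.021949421614408493, 0.10198216140270233), 61.48039627075195, np.float64(0.1382823146247244), 103)
(array([0.46486884, 0.13349202]), (0.10723287612199783, 0.02257014438509941), 21.67970848083496, np.float64(0.1381351998943904), 125)
```

View pics/top4.png

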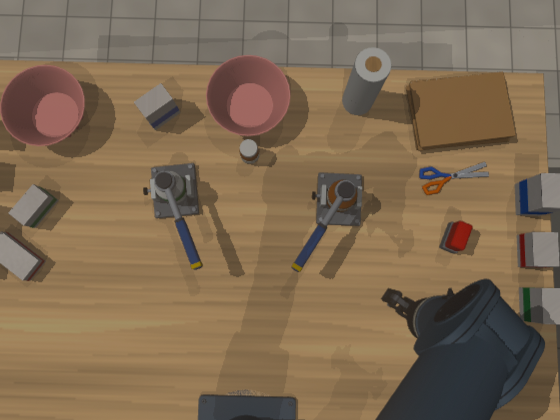

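The top view shows the amber handle sprung back from -38.9° to about -32.3°, pointing to (296,268), with the arm well clear. The white handle still ends at (196,266), unmoved. I'll hand it in.

```bash
python3 -c "
from rig import robot
print(robot.job_done())"
```

```text
the job is handed in; nothing more can be done
None
```

I tightened the amber cap to its stop and the wrench clicked at about 0.12 rad of break-over (from tool pose and force); I let go, its handle sprang back, the white wrench was not moved, and the job is handed in, with no verdict returned.

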